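Meter two sample blanks out of a tilting bin

ROBOT

A 7-joint arm with a two-finger parallel gripper is mounted at the origin on the work surface. World frame = base frame: x ahead of the robot, y to its left, z up, the work surface at z = 0. Lengths are in m, angles in rad, forces in N, time in s.
With the tool pointing down it reaches from about 0.425 to 0.8 m from the base axis. Payload 8.3 kg.
Tool frame: the origin (TCP) lies at the very end of the fingers, on their centre line; the grasp point (between the pads) lies behind it (robot.pinch_z is the z of the grasp point in the tool frame, in m); z points along the fingers, x is the direction in which the jaws open and shut, and the axes are right-handed (so a half turn about z gives the same grasp; the last joint's range is limited). The gripper opens to 85 mm and grips with 20 to 120 N. Pads are 22 mm wide; open, the fingers measure 114 mm over their backs; the gripper's body (76 mm by 85 mm) begins 54 mm behind the grasp point. The pads swing forward as they close: fully open they stand 13 mm farther back than shut.
Start: joints at [1.267, 0.383, 0.016, 1.37, -0.006, 1.388, -0.046], TCP at [0.149, -0.607, 0.231] pointing down, gripper open.
Joint ranges: [-2.95, 2.95], [-0.25, 2.06], [-1.52, 1.56], [0.18, 2.33], [-1.44, 4.58], [0.02, 2.06], [-3.01, 3.01]. Speed limits (rad/s): [2.39, 2.39, 3.01, 3.01, 3.14, 3.14, 3.14].

INTERFACE

Orientations are given as a unit quaternion [w, x, y, z].
In Python, from rig import robot, inverse_kinematics, state, viewer, job gives the robot as it stands. Calls block until the motion is done:
- robot.move_ptp(position, orientation): joint-space move of the TCP to a pose.
- robot.movel(position, attitude=None, vel=0.15, guard=None): straight line of the TCP; attitude=None keeps the orientation; vel is the mean speed in m/s. With guard (N) it stops when the force on the tool has changed by that much, and returns True; else False.
- robot.movej(angles): joint-space move.
- robot.grip(opening): opening from 0.0 (shut) to 1.0 (fully open); the grip force is fixed at half the most; returns when the fingers have stopped.
- robot.dwell(seconds).
- inverse_kinematics(position, orientation): joint angles nearest the present ones, or None.
- state(): the state.
- viewer.capture(name): name is "scene" or "top" or "wrist"; returns a dict with "image" (400x640x3 uint8, blue, green, red), "intrinsics" (3x3 intrinsics, pixels), "R" (3x3) and "t" (3): a world point X has camera coordinates R X + t; the wrist camera has in their place "mount" (4x4, takes a point from camera to tool coordinates, whose origin is the TCP and whose axes are the tool frame's). Camera axes: x right, y down, z forward; pixel columns grow to the right and rows downward; lengths in m; the calibration is good to about 2 mm. A picture is of the moment at which its call begins: read the wrist's pose just before it. There is no depth.
A pose or a line that the arm cannot do raises robot.PlanningError and nothing moves.
- job.sign_off(): hands the job in, once; it reports no verdict.
The state is a dict: "t": time; "qpos": joint angles; "joint_velocities": joint speeds; "joint_torque": joint torques, N m; "tcp_pos": TCP position; "eef_rot": TCP orientation; "force": force on the tool from outside, world axes, zero at the start; "wrist_torque": the same for the moment, N m; "opening": opening from 0.0 (shut) to 1.0 (fully open).
Only numpy, scipy, OpenCV 4.12 (cv2) and the standard library are available. Lean on these libraries where they do the work, as an engineer would, in place of code of your own. Each camera call takes 0.05 s, during which the arm holds its last target.

TASK

In the metallography lab, set the grey tray on the bench under the mouth of the tilting bin and let go of it. Then raise the bin by its handle only until the first blank slides, hold it there until exactly two blanks have slid into the tray, and lower the bin back down onto its stops without dropping it, the other three blanks still in it. Do not touch the blanks with the gripper and leave the bottles, disc and brush alone.

Things in the scene. Friction and masses are not known exactly. Their poses are not given: they have to be found in the camera images.
- stand: Grey painted steel stand, fixed to the bench, that carries the tilting bin. Origin at bench level under the bin; its -x axis points (level) the way the bin's mouth points, +x to the bin's handle, z up. Base plate from x=-30 to x=+120 mm, 110 mm wide; two hinge cheeks reach forward to x=-63 mm and to 92 mm height, nothing of the stand is further forward. The tray fits under the mouth with its centre about 165 mm ahead of the origin (x=-165, y=0) and its long side along x.
- bin (a joint): Hinge angle of the bin (rad): 0 = resting level on its stops, grows as the handle end is raised and the mouth dips; stop at 0.8. Loosely hinged: it falls back if let go. To follow it, swing the handle about point bin_hinge. The angle at which blanks begin to slide differs from run to run (unknown friction): those on the apron go somewhere between about 0.15 and 0.34 rad, those on the level floor 0.17 rad (10 degrees) later.
- bin_hinge (a point): Hinge axis of the bin, midway between the cheeks, 78 mm above the bench and 50 mm ahead of the stand's origin. The axis is the stand's y. This point's axes turn with the bin and agree with the stand's at joint 0.
- bin_handle (a point): Middle of the bin's handle: a round black bar 14 mm thick along the stand's y, 78 mm clear between its two uprights, carried 45 mm above the rim of the back wall. At joint 0 it lies 146 mm behind (+x) and 101 mm above bin_hinge, i.e. 179 mm above the bench. Lifting it takes about 5 N.
- bin_lip (a point): Middle of the front edge of the bin's floor, at the open mouth (axes turn with the bin: x points back along the bin, z up out of the floor). At joint 0 it is 86 mm above the bench and 106 mm ahead of the stand's origin. Bin: dark sheet steel lane, 72 mm wide inside, side walls 34 mm high, 205 mm long: the front 80 mm of floor is an apron that slopes 10 degrees down to the mouth, the rest is level at joint 0.
- tray: Empty grey plastic catch tray, 170 x 140 mm, 40 mm high, walls and floor 4 mm, 0.25 kg, loose, standing on the bench. Origin at the centre of its underside, x along its 170 mm side; the two ends are alike.
- tray_bail (a point): Middle of the tray's fixed bail handle: a round steel bar 12 mm thick over the tray's centre, along the tray's y (across the 140 mm width), 112 mm above the tray's underside.
- blank1: Aluminium sample blank, 66 x 34 x 22 mm bar, 0.13 kg; origin at its centre, 34 mm side along its x, 66 mm along y (across the bin). At the start it is the first (nearest the mouth), lies on the sloping apron.
- blank2: Aluminium sample blank, 66 x 34 x 22 mm bar, 0.13 kg; origin at its centre, 34 mm side along its x, 66 mm along y (across the bin). At the start it is the second, on the apron behind blank1.
- blank3: Aluminium sample blank, 66 x 34 x 22 mm bar, 0.13 kg; origin at its centre, 34 mm side along its x, 66 mm along y (across the bin). At the start it is the third, on the level floor just behind the crest.
- blank4: Aluminium sample blank, 66 x 34 x 22 mm bar, 0.13 kg; origin at its centre, 34 mm side along its x, 66 mm along y (across the bin). At the start it is the fourth, on the level floor.
- blank5: Aluminium sample blank, 66 x 34 x 22 mm bar, 0.13 kg; origin at its centre, 34 mm side along its x, 66 mm along y (across the bin). At the start it is the fifth, at the back of the bin.
- spray_a: Clear spray bottle, 62 mm across, 175 mm high, origin under its centre. Bystander.
- spray_b: Clear spray bottle, 62 mm across, 175 mm high, origin under its centre. Bystander.
- platen: Black polishing disc, 200 mm across, 13 mm thick, lying flat; origin under its centre. Bystander.
- brush: Bench brush lying flat beyond the work. Bystander.
Not all that is in view belongs to the job. Leave any purple look-alike of the blank5 alone.

How it is judged:
By the outcome, as a careful person would: the job done as asked, in the order asked, and still so for the second after the job is handed in, with the robot touching nothing.
It also fails if it takes over 61 s, if anything falls off the work surface, if the arm or the gripper's body presses on something with over 40 N, if the wrist force passes 120 N, or if a joint passes its speed limit or range.

## Working session

There is one attempt and no reset: what is moved stays moved. The work goes in short steps, each a Python script; the robot and the scene stay as the last script left them, time stands still between calls to the robot, and variables do not carry over. Pictures are saved under pics/ and viewed, and the job is handed in when it is done.

```bash
ls; mkdir -p pics; python3 - <<'E'
from rig import robot, state, viewer
import cv2
s=state(); print(s['t'],s['tcp_pos'],s['eef_rot'],s['force'],robot.pinch_z)
for n in ['scene','top','wrist']:
    c=viewer.capture(n); cv2.imwrite(f'pics/{n}0.png',c['image']); print(n,{k:v for k,v in c.items() if k!='image'})
E
```

```text
pics
0.0 [ 0.14896986 -0.60645822  0.23026772] [-5.95224211e-04  7.86941800e-01 -6.17026444e-01 -7.84455997e-04] [0.86304652 0.33286714 0.21818404] -0.0187
scene {'intrinsics': array([[513.7838291 ,   0.        , 318.94865243],
       [  0.        , 513.7838291 , 201.6143566 ],
       [  0.        ,   0.        ,   1.        ]]), 'R': array([[-0.60493949,  0.79612208, -0.01542261],
       [ 0.64099011,  0.47538741, -0.60260974],
       [-0.4724192 , -0.37442817, -0.79788699]]), 't': array([ 0.30228678, -0.28159458,  2.05078988])}
top {'intrinsics': array([[392.47977693,   0.        , 315.19529078],
       [  0.        , 392.47977693, 203.6011749 ],
       [  0.        ,   0.        ,   1.        ]]), 'R': array([[ 0.01867082, -0.99975881, -0.01156397],
       [-0.99751354, -0.01784027, -0.0681796 ],
       [ 0.06795686,  0.01280818, -0.99760604]]), 't': array([0.02121007, 0.58903118, 1.30150031])}
wrist {'intrinsics': array([[291.59965075,   0.        , 320.54262979],
       [  0.        , 291.59965075, 198.96801443],
       [  0.        ,   0.        ,   1.        ]]), 'mount': array([[ 9.99999853e-01,  2.92698403e-04,  4.56463535e-04,
         3.19185123e-04],
       [-4.13089500e-04,  9.56534560e-01,  2.91618697e-01,
        -7.38092972e-02],
       [-3.51266819e-04, -2.91618843e-01,  9.56534540e-01,
        -1.44135128e-01],
       [ 0.00000000e+00,  0.00000000e+00,  0.00000000e+00,
         1.00000000e+00]])}
```

View pics/scene0.png

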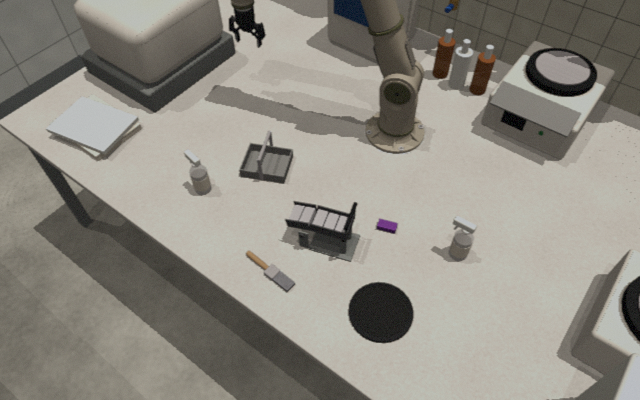

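View pics/top0.png

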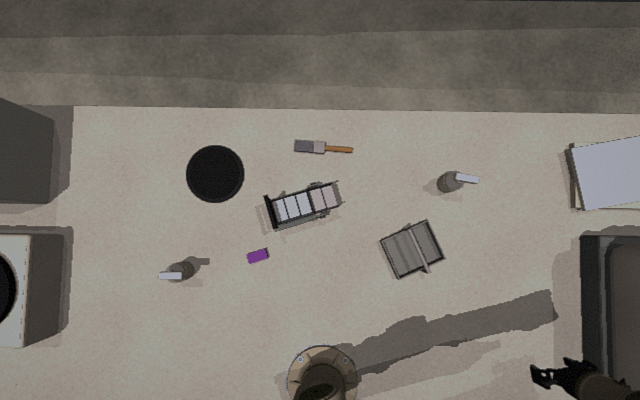

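View pics/wrist0.png

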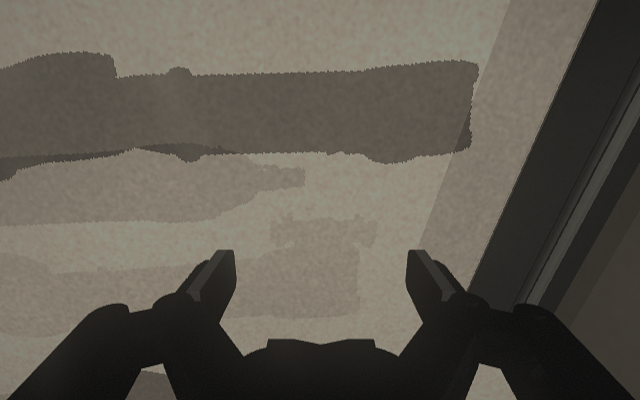

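The scene camera shows the tray around (266,160) and the bin around (320,225). The top camera shows the tray around (411,249) and the bin from (268,212) to (340,190), with its mouth to the right. I'll enlarge the crops.

```bash
python3 - <<'E'
import cv2
t=cv2.imread('pics/top0.png')
cv2.imwrite('pics/c1.png',cv2.resize(t[165:245,250:360],None,fx=7,fy=7,interpolation=cv2.INTER_CUBIC))
cv2.imwrite('pics/c2.png',cv2.resize(t[205:290,365:465],None,fx=7,fy=7,interpolation=cv2.INTER_CUBIC))
s=cv2.imread('pics/scene0.png')
cv2.imwrite('pics/c3.png',cv2.resize(s[120:270,225:385],None,fx=4,fy=4,interpolation=cv2.INTER_CUBIC))
E
```

```text
(no output)
```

View pics/c1.png

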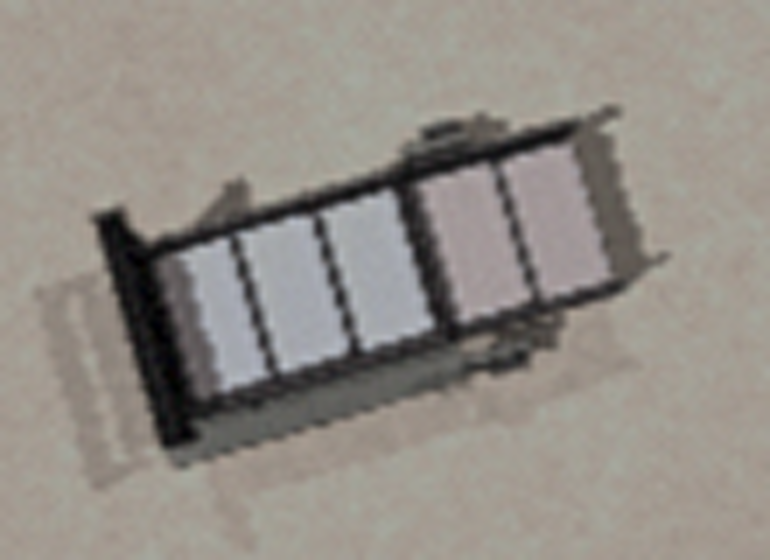

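View pics/c2.png

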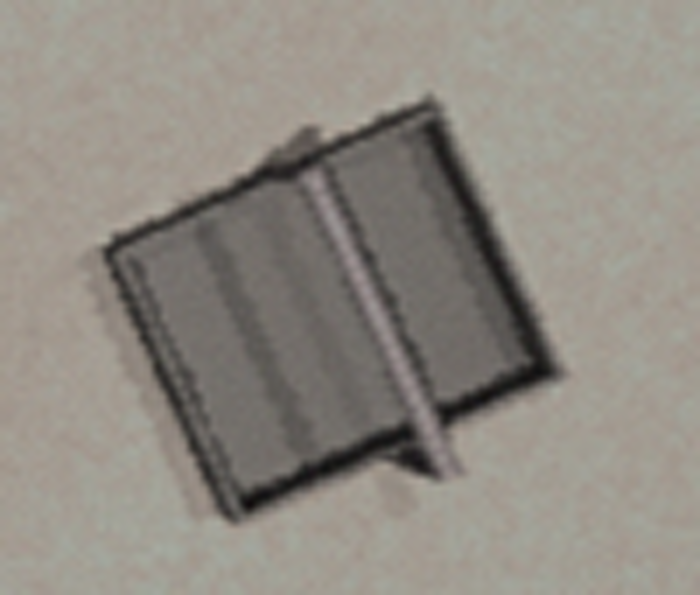

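View pics/c3.png

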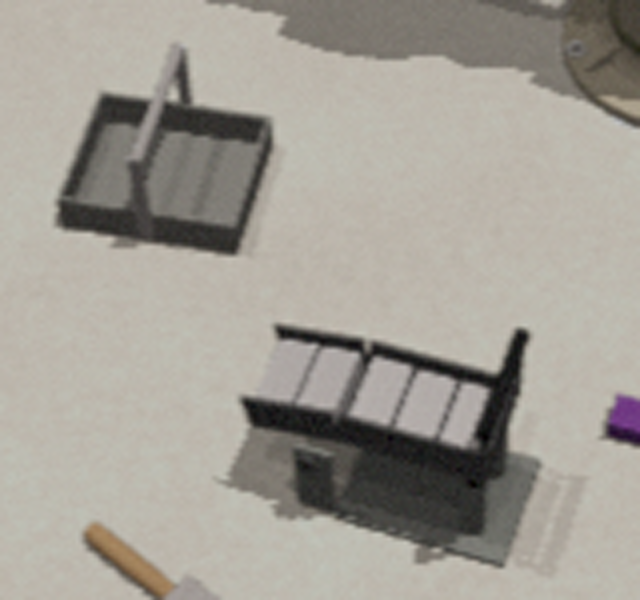

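```bash
cat > h.py <<'E'
import numpy as np, cv2
from rig import robot, inverse_kinematics, state, viewer, job
from scipy.spatial.transform import Rotation as Rn
def quat(w): return Rn.from_quat([w[1],w[2],w[3],w[0]])
def wq(r): q=r.as_quat(); return [q[3],q[0],q[1],q[2]]
def cam(name):
    s=state(); c=viewer.capture(name)
    if name=='wrist':
        Rt=quat(s['eef_rot']).as_matrix(); M=c['mount']
        Rwc=Rt@M[:3,:3]; o=Rt@M[:3,3]+s['tcp_pos']
        c['R']=Rwc.T; c['t']=-Rwc.T@o
    return c
def ray(c,uv,z):
    d=np.linalg.inv(c['intrinsics'])@[uv[0],uv[1],1]; d=c['R'].T@d; o=-c['R'].T@c['t']
    return o+d*(z-o[2])/d[2]
def proj(c,X):
    p=(c['R']@np.asarray(X).T).T+c['t']; p=p@c['intrinsics'].T; return p[:,:2]/p[:,2:]
def down(yaw): # tool x axis at world angle yaw, z down
    return wq(Rn.from_euler('z',yaw)*Rn.from_euler('x',np.pi))
E
python3 - <<'E'
from h import *
top=cam('top'); sc=cam('scene')
def T(p,off,k): return ((p[0]+.5)/k-.5+off[0],(p[1]+.5)/k-.5+off[1])
print('tray rim top z.04')
R=[ray(top,T(p,(365,205),7),.04)[:2] for p in [(435,98),(108,247),(232,520),(558,375)]]
R=np.array(R);print(R,R.mean(0),[np.linalg.norm(R[i]-R[i-1]) for i in range(4)])
print('bail'); 
B=np.array([ray(top,T(p,(365,205),7),.112)[:2] for p in [(315,170),(450,470)]]);print(B,B.mean(0),np.linalg.norm(B[0]-B[1]))
S=np.array([ray(sc,T(p,(225,120),4),.04)[:2] for p in [(103,95),(272,120),(240,232),(62,202)]]);print('scene rim',S,S.mean(0),[np.linalg.norm(S[i]-S[i-1]) for i in range(4)])
print('bin handle z.179')
H=np.array([ray(top,T(p,(250,165),7),.184)[:2] for p in [(110,215),(178,440)]]);print(H,H.mean(0),np.linalg.norm(H[0]-H[1]))
print('blank3-5 corners .122')
for p in [(185,255),(392,190),(435,325),(222,395)]: print(ray(top,T(p,(250,165),7),.122)[:2])
print('lip .086')
L=np.array([ray(top,T(p,(250,165),7),.086)[:2] for p in [(604,125),(643,255)]]);print(L,L.mean(0))
print('blank1 front top')
print(ray(top,T((575,148),(250,165),7),.115),ray(top,T((610,285),(250,165),7),.115))
E
```

```text
tray rim top z.04
[[ 0.5443012  -0.3369243 ]
 [ 0.47146926 -0.18370558]
 [ 0.34567438 -0.24239413]
 [ 0.4158246  -0.39416886]] [ 0.44431736 -0.28929822] [np.float64(0.14065268483506665), np.float64(0.16964807570718837), np.float64(0.13881173843179662), np.float64(0.1672023463033522)]
bail
[[ 0.50880585 -0.26424265]
 [ 0.37789734 -0.32389932]] [ 0.44335159 -0.29407098] 0.1438608926171831
scene rim [[ 0.4186937  -0.39059366]
 [ 0.34780207 -0.2397734 ]
 [ 0.47212731 -0.17641252]
 [ 0.54184212 -0.33079134]] [ 0.4451163  -0.28439273] [np.float64(0.1369008841959538), np.float64(0.1666504581199824), np.float64(0.1395398355363291), np.float64(0.16939000473171775)]
bin handle z.179
[[0.59939895 0.17794877]
 [0.50505608 0.14674745]] [0.55222751 0.16234811] 0.09936850100035362
blank3-5 corners .122
[0.58754472 0.15280979]
[0.61818419 0.06133472]
[0.55840344 0.04104012]
[0.52565427 0.13481369]
lip .086
[[ 0.65335109 -0.03390863]
 [ 0.59390334 -0.05261865]] [ 0.62362721 -0.04326364]
blank1 front top
[ 0.63919002 -0.0199578   0.115     ] [ 0.57801923 -0.0365334   0.115     ]
```

```bash
cat >> h.py <<'E'
def binmodel(px,py,phi,q=0.0):
    c,s=np.cos(q),np.sin(q)
    def b(x,y,z): # stand coords at joint 0 -> rotate about hinge
        dx,dz=x+.050,z-.078
        # handle end (+x) raised
        return [-.050+c*dx-s*dz, y, .078+s*dx+c*dz]
    P={}
    P['bar']=[b(.096,-.039,.179),b(.096,.039,.179)]
    P['lip']=[b(-.106,-.036,.086),b(-.106,.036,.086)]
    P['crest']=[b(-.027,-.036,.100),b(-.027,.036,.100)]
    P['rimL']=[b(-.106,.036,.12),b(-.027,.036,.134),b(.099,.036,.134)]
    P['rimR']=[b(-.106,-.036,.12),b(-.027,-.036,.134),b(.099,-.036,.134)]
    P['base']=[[-.03,-.055,0],[.12,-.055,0],[.12,.055,0],[-.03,.055,0],[-.03,-.055,0]]
    out={}
    for k,v in P.items():
        v=np.array(v); R=np.array([[np.cos(phi),-np.sin(phi)],[np.sin(phi),np.cos(phi)]])
        w=v.copy(); w[:,:2]=v[:,:2]@R.T+[px,py]; out[k]=w
    return out
def traymodel(px,py,phi):
    P={'rim':[[.085,.07,.04],[-.085,.07,.04],[-.085,-.07,.04],[.085,-.07,.04],[.085,.07,.04]],
       'bot':[[.085,.07,0],[-.085,.07,0],[-.085,-.07,0],[.085,-.07,0],[.085,.07,0]],
       'bail':[[0,-.07,.112],[0,.07,.112]]}
    out={}
    for k,v in P.items():
        v=np.array(v); R=np.array([[np.cos(phi),-np.sin(phi)],[np.sin(phi),np.cos(phi)]])
        w=v.copy(); w[:,:2]=v[:,:2]@R.T+[px,py]; out[k]=w
    return out
def overlay(c,models,x0,y0,x1,y1,k,fn):
    im=cv2.resize(c['image'][y0:y1,x0:x1],None,fx=k,fy=k,interpolation=cv2.INTER_CUBIC)
    for m,col in models:
        for P in m.values():
            uv=(proj(c,P)-[x0,y0]+.5)*k-.5
            cv2.polylines(im,[np.round(uv).astype(int)],False,col,1,cv2.LINE_AA)
    cv2.imwrite(fn,im)
E
python3 - <<'E'
from h import *
b=binmodel(.582,.071,np.radians(108.3)); t=traymodel(.4445,-.288,np.arctan2(.153,-.072))
for n,w in [('top',[(250,165,360,245,7),(365,205,465,290,7)]),('scene',[(270,190,385,265,6),(225,125,305,190,8)])]:
    c=cam(n)
    for i,x in enumerate(w): overlay(c,[(b,(0,255,0)),(t,(0,0,255))],*x,f'pics/o_{n}{i}.png')
E
```

```text
(no output)
```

View pics/o_top0.png

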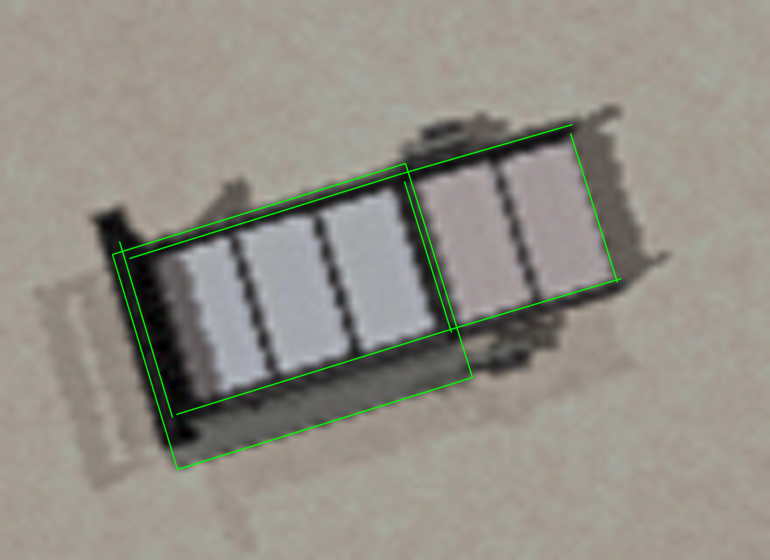

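View pics/o_scene0.png

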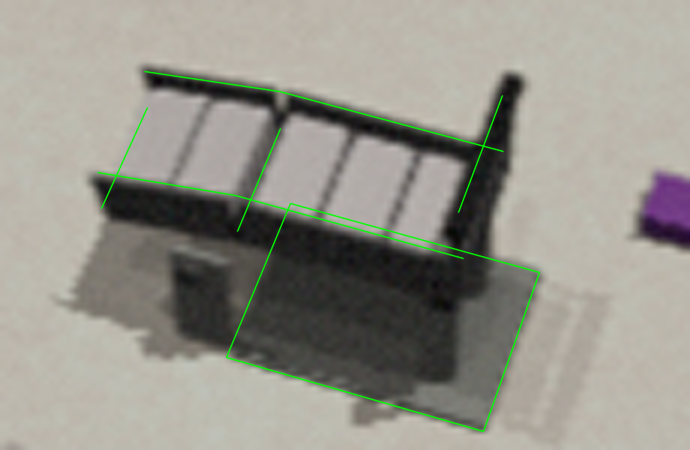

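View pics/o_top1.png

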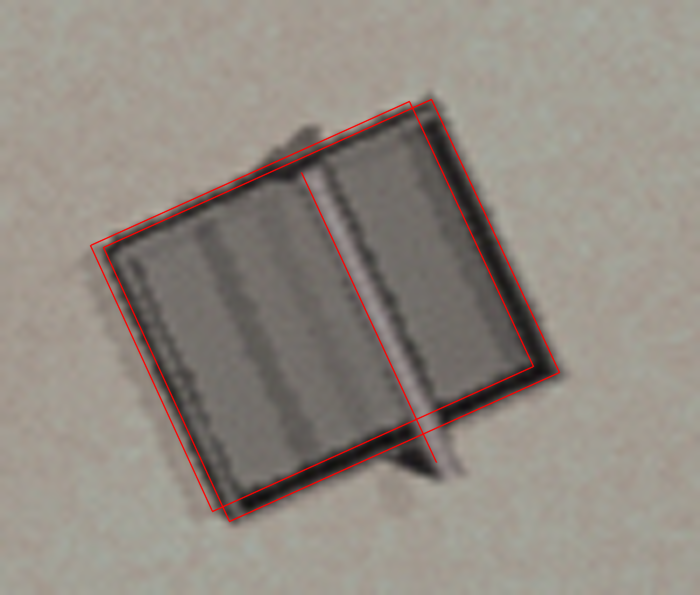

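View pics/o_scene1.png

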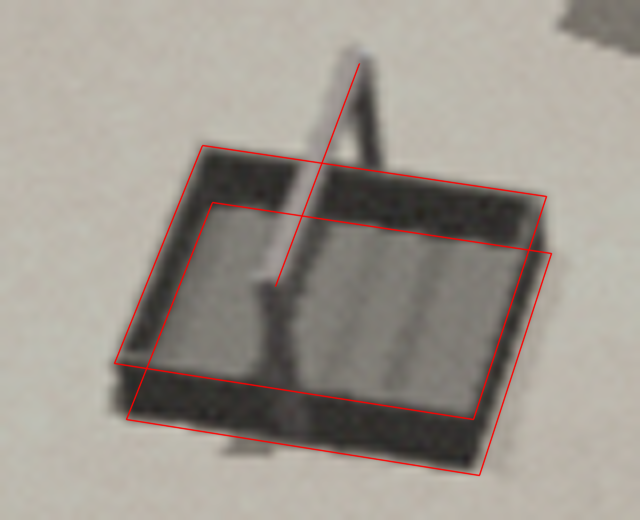

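The top and scene overlays agree to about 4 mm. The tray is near (0.4445, -0.290) at 115°. The stand is near (0.582, 0.071) with its +x at 108.3°. The base plate and rims fit in both views. Next I check reachability, then fetch the tray.

```bash
cat >> h.py <<'E'
PX,PY,PHI=.582,.071,np.radians(108.3)
def sw(x,y=0): # stand->world xy
    return np.array([PX+np.cos(PHI)*x-np.sin(PHI)*y, PY+np.sin(PHI)*x+np.cos(PHI)*y])
E
python3 - <<'E'
from h import *
for nm,p,yaws in [('tray',[.4445,-.2915,.093],[115.2]),('trayhi',[.4445,-.2915,.19],[115.2]),('goal',[*sw(-.165),.096],[108.3]),('pre',[*sw(-.215),.14],[108.3]),('handle',[*sw(.096),.160],[108.3])]:
    for y in yaws:
        for k in (0,180):
            q=inverse_kinematics(p,down(np.radians(y+k))); print(nm,y+k,np.round(p,3),None if q is None else np.round(q,2))
# handle arc
for lean in (0,-.15,.15):
  for q in (0,.2,.36,.5):
    a=np.arctan2(.101,.146)+q; r=np.hypot(.146,.101)
    h=[*sw(-.05+r*np.cos(a)),.078+r*np.sin(a)]
    for k in (0,np.pi):
        yax=np.array([-np.sin(PHI),np.cos(PHI),0])
        o=Rn.from_rotvec(-yax*(q+lean))*quat(down(PHI+k))
        p=np.array(h)+o.as_matrix()[:,2]*.0187
        s=inverse_kinematics(p,wq(o)); print(lean,q,k,None if s is None else np.round(s,2))
E
```

```text
tray 115.2 [ 0.444 -0.292  0.093] [ 1.47  0.66 -1.28  1.77  0.67  1.24  2.01]
tray 295.2 [ 0.444 -0.292  0.093] [ 0.76  0.31 -0.28  1.8   0.1   1.04 -0.69]
trayhi 115.2 [ 0.444 -0.292  0.19 ] [ 1.49  0.5  -1.28  1.65  0.49  1.36  2.15]
trayhi 295.2 [ 0.444 -0.292  0.19 ] [ 0.75  0.22 -0.26  1.68  0.06  1.25 -0.66]
goal 108.3 [ 0.634 -0.086  0.096] [ 0.85  0.9  -1.29  1.46  0.87  1.42  1.43]
goal 288.3 [ 0.634 -0.086  0.096] [ 0.43  0.56 -0.49  1.48  0.27  1.17 -1.36]
pre 108.3 [ 0.65  -0.133  0.14 ] [ 0.87  0.89 -1.29  1.34  0.84  1.51  1.54]
pre 288.3 [ 0.65  -0.133  0.14 ] [ 0.48  0.57 -0.48  1.36  0.26  1.28 -1.27]
handle 108.3 [0.552 0.162 0.16 ] [ 0.44  0.54 -1.07  1.58  0.48  1.31  1.19]
handle 288.3 [0.552 0.162 0.16 ] [ 0.38  0.49 -0.96  1.58  0.42  1.29 -1.9 ]
0 0 0 [ 0.44  0.54 -1.07  1.58  0.48  1.31  1.19]
0 0 3.141592653589793 [ 0.38  0.49 -0.96  1.58  0.42  1.29 -1.9 ]
0 0.2 0 [ 0.67  0.66 -1.28  1.52  0.45  1.37  1.28]
0 0.2 3.141592653589793 [ 0.46  0.46 -0.87  1.53  0.15  1.3  -1.65]
0 0.36 0 [ 0.76  0.71 -1.29  1.47  0.32  1.4   1.41]
0 0.36 3.141592653589793 [ 0.44
[... 469 characters left out ...]
.15 0.36 3.141592653589793 [ 0.46  0.44 -0.82  1.49  0.11  1.34 -1.59]
-0.15 0.5 0 [ 0.77  0.7  -1.29  1.43  0.33  1.44  1.43]
-0.15 0.5 3.141592653589793 [ 0.43  0.44 -0.64  1.44 -0.09  1.39 -1.4 ]
0.15 0 0 [ 0.61  0.68 -1.28  1.57  0.52  1.33  1.19]
0.15 0 3.141592653589793 [ 0.43  0.49 -0.92  1.58  0.24  1.25 -1.75]
0.15 0.2 0 [ 0.73  0.71 -1.29  1.51  0.34  1.35  1.37]
0.15 0.2 3.141592653589793 [ 0.45  0.46 -0.74  1.52 -0.05  1.3  -1.48]
0.15 0.36 0 [ 0.8   0.77 -1.29  1.45  0.23  1.4   1.48]
0.15 0.36 3.141592653589793 [ 0.41  0.47 -0.56  1.47 -0.26  1.39 -1.3 ]
0.15 0.5 0 [ 0.85  0.84 -1.29  1.39  0.15  1.46  1.56]
0.15 0.5 3.141592653589793 [ 0.41  0.51 -0.45  1.41 -0.4   1.49 -1.18]
```

```bash
python3 - <<'E'
from h import *
robot.move_ptp([.4445,-.2915,.18],down(np.radians(295.2))); print(state()['t'])
c=cam('wrist'); t=traymodel(.4445,-.290,np.radians(115.2))
overlay(c,[(t,(0,0,255))],0,0,640,400,1,'pics/w1.png')
robot.grip(.6); print(state()['t'],state()['opening'])
E
```

```text
1.95
2.4333 0.5947208560545643
```

View pics/w1.png

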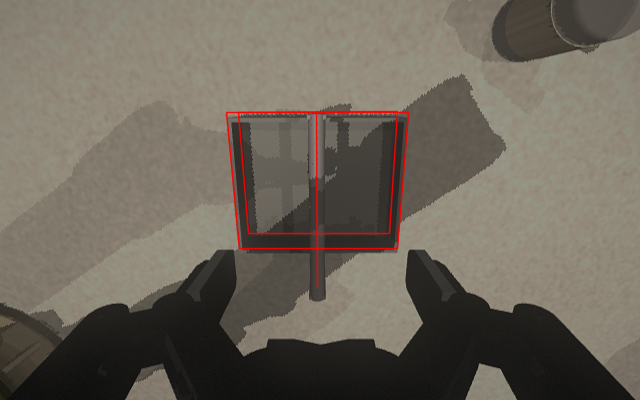

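The wrist view confirms the tray: the rim fits at (227–409, 112–250) and the bail lies at u≈317, midway between the fingers. I'll grasp it and carry it over.

```bash
python3 - <<'E'
from h import *
robot.movel([.4445,-.2915,.093],vel=.15)
robot.grip(0.0); s=state(); print(s['t'],s['opening'],s['force'])
robot.movel([.4445,-.2915,.123],vel=.12); s=state(); print(s['t'],s['opening'],s['force'])
c=cam('wrist'); cv2.imwrite('pics/w2.png',c['image'])
c=cam('scene'); cv2.imwrite('pics/s2.png',c['image'][80:280,180:400])
E
```

```text
3.6167 0.11713892847628696 [-0.31873488  1.39776975  3.00738919]
4.0167 0.11532100061757139 [-1.310555    0.15952843 -3.01410709]
```

View pics/w2.png

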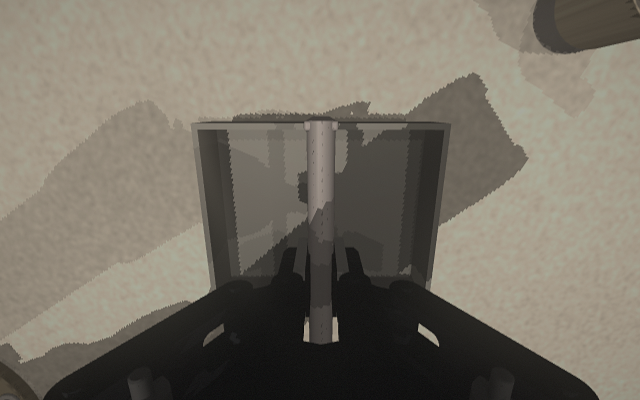

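View pics/s2.png

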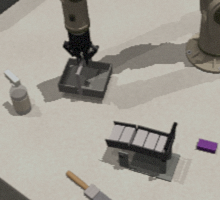

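```bash
python3 - <<'E'
from h import *
c=cam('wrist'); s=state(); R=quat(s['eef_rot']).as_matrix()
for uv in [(192,123),(450,123),(320,123)]:
    X=ray(c,uv,.07); print(R.T@(X-s['tcp_pos']))
print(R[:,0],R[:,1])
E
```

```text
[-0.08338669 -0.0656635   0.05194741]
[ 0.08458986 -0.06573526  0.05169919]
[-5.47016918e-06 -6.56991201e-02  5.18241980e-02]
[ 0.42572429 -0.90485172 -0.00147725] [-0.90485166 -0.42572586  0.0009817 ]
```

```bash
python3 - <<'E'
from h import *
c=cam('top'); print('bottle',ray(c,(447,186),0.05))
off=-.0043*np.array([-.949,-.314]); A=down(np.radians(288.3))
robot.movel([*(sw(-.225)+off),.125],A,vel=.17); print(state()['t'])
for n,w in [('top',(250,165,450,305,4)),('scene',(230,140,390,260,5))]:
    c=cam(n); overlay(c,[(binmodel(PX,PY,PHI),(0,255,0))],*w,f'pics/p_{n}.png')
E
```

```text
bottle [ 0.65228192 -0.40077434  0.05      ]
5.9
```

View pics/p_top.png

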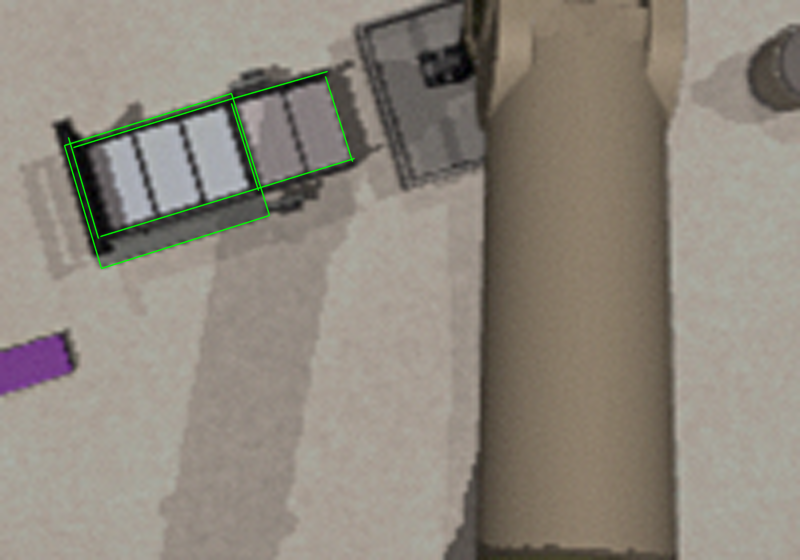

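View pics/p_scene.png

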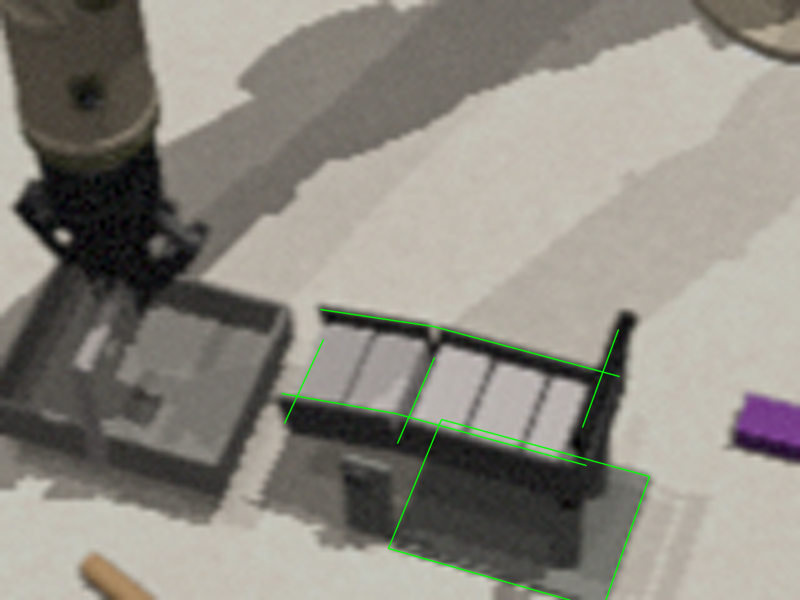

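The top view shows the tray's near edge at x≈396 against the lip at 352, which matches the expected 34 mm gap. The scene view shows the mouth ends at (322,310) and (283,398), on the model. I'll slide the tray in low and set it down.

```bash
python3 - <<'E'
from h import *
off=-.0043*np.array([-.949,-.314]); A=down(np.radians(288.3))
robot.movel([*(sw(-.225)+off),.098],A,vel=.1)
robot.movel([*(sw(-.165)+off),.098],A,vel=.08); print(state()['t'],state()['force'])
g=robot.movel([*(sw(-.165)+off),.0925],A,vel=.03,guard=3); s=state(); print(g,s['t'],s['tcp_pos'],s['force'])
robot.grip(.4); s=state(); print(s['t'],s['opening'])
robot.movel([*(sw(-.165)+off),.20],A,vel=.2); s=state(); print(s['t'])
for n,w in [('top',(250,165,450,305,4)),('scene',(230,140,390,260,5)),('wrist',(0,0,640,400,1))]:
    c=cam(n); overlay(c,[(binmodel(PX,PY,PHI),(0,255,0)),(traymodel(*sw(-.165),PHI),(0,0,255))],*w,f'pics/q_{n}.png')
E
```

```text
7.3167 [ 0.05364638 -0.81914506 -2.38427464]
True 7.55 [ 0.63877586 -0.08527746  0.09356063] [ 1.43492295 -0.14798242  1.88834465]
7.9083 0.39932787960559785
8.5917
```

View pics/q_scene.png

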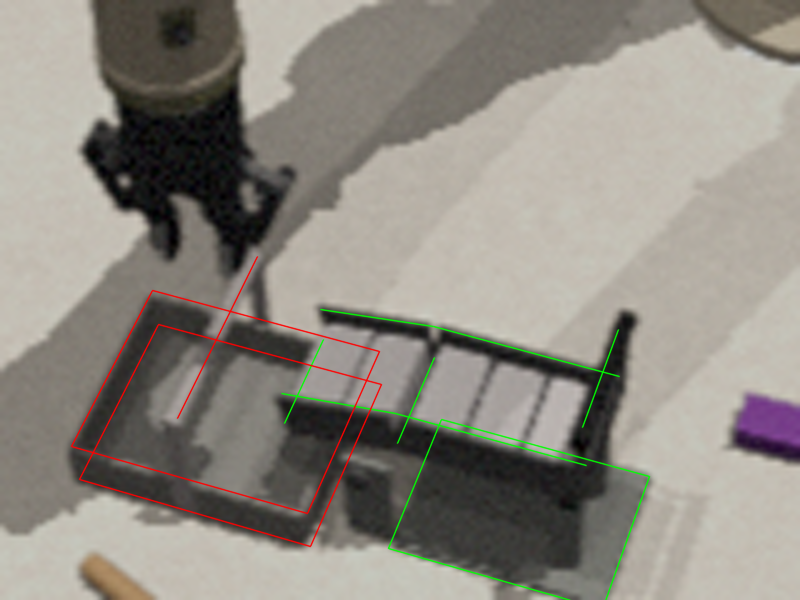

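View pics/q_wrist.png

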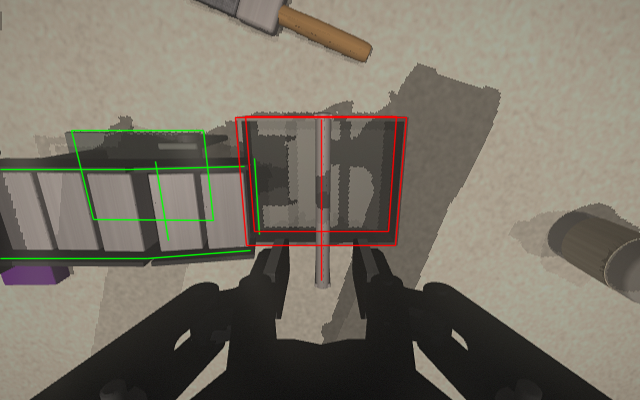

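The tray stands where it should: the wrist overlay matches at (236–407, 117–245), and the lip at u≈255 is over the tray. Next I go over the bin handle.

```bash
python3 - <<'E'
from h import *
A=down(np.radians(288.3)); s=state()
robot.movel([*s['tcp_pos'][:2],.25],vel=.25)
robot.move_ptp([*sw(.096),.25],A); print(state()['t'])
robot.grip(.6); print(state()['t'])
for n,w in [('wrist',(0,0,640,400,1)),('top',(250,165,450,305,4)),('scene',(230,140,390,260,5))]:
    c=cam(n); overlay(c,[(binmodel(PX,PY,PHI),(0,255,0)),(traymodel(*sw(-.165),PHI),(0,0,255))],*w,f'pics/r_{n}.png')
E
```

```text
10.1083
10.4167
```

View pics/r_wrist.png

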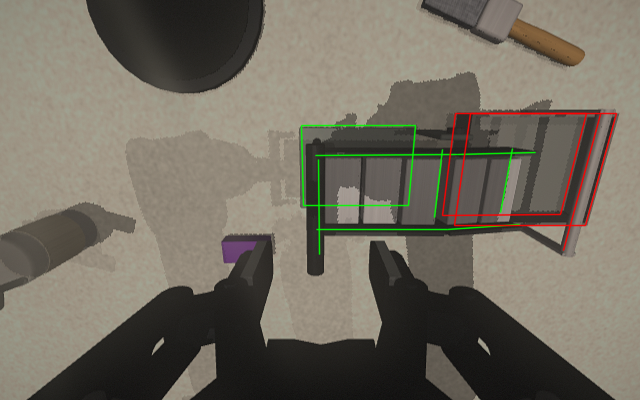

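View pics/r_top.png

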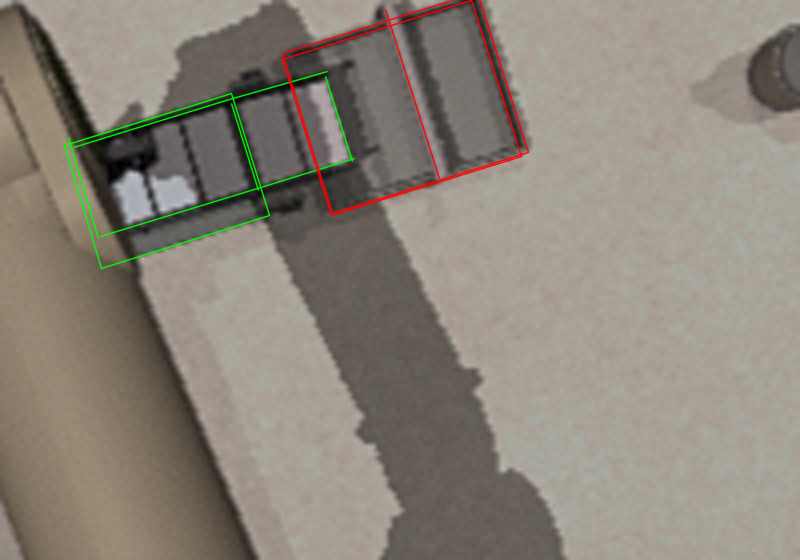

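View pics/r_scene.png

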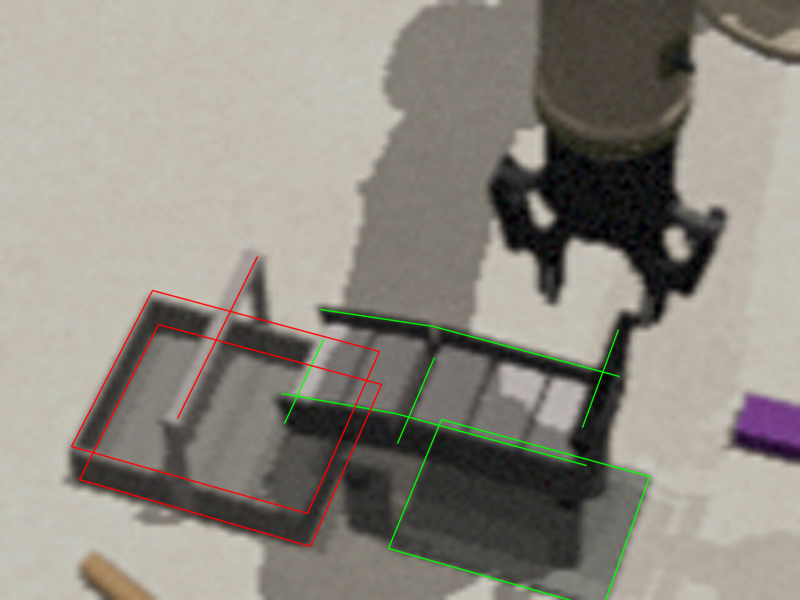

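The wrist view shows the handle bar at u≈315.5, v 142–272, about 2 mm further back than the model and centred along the bar. I'll grasp at x=0.098 and check the side force.

```bash
python3 - <<'E'
from h import *
A=down(np.radians(288.3))
robot.movel([*sw(.0978),.160],A,vel=.12); s=state(); print(s['t'],s['force'])
robot.grip(0.0); s=state(); print(s['t'],s['opening'],s['force'],s['wrist_torque'],s['tcp_pos'])
x=np.array([np.cos(PHI),np.sin(PHI),0]); print('fx stand',s['force']@x)
c=cam('wrist'); cv2.imwrite('pics/g_wrist.png',c['image'])
E
```

```text
11.4667 [ 0.35343081 -0.44940606 -0.11164793]
11.9083 0.1404116814216752 [-3.12826199  4.03221498  5.08491998] [ 0.95925728  0.519163   -0.09372387] [0.55127342 0.16521905 0.16085362]
fx stand 4.810538296783252
```

View pics/g_wrist.png

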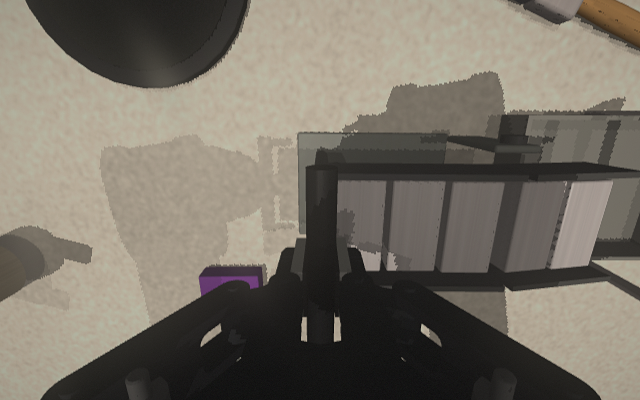

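The grasp holds with about 5 N of side force, and the wrist view shows all five blanks; blank1 is the bright one at (565–612, 180–268). I'll raise to 0.12 rad first, inspecting on the way.

```bash
cat >> h.py <<'E'
HX=-.049
def binpose(q):
    a=np.arctan2(.101,.0978-HX)+q; r=np.hypot(.101,.0978-HX)
    h=np.array([*sw(HX+r*np.cos(a)),.078+r*np.sin(a)])
    yax=np.array([-np.sin(PHI),np.cos(PHI),0])
    o=Rn.from_rotvec(-yax*q)*quat(down(np.radians(288.3)))
    return h+o.as_matrix()[:,2]*.0187, wq(o)
def setq(q,vel=.03): 
    p,o=binpose(q); robot.movel(p,o,vel=vel)
X3=np.array([np.cos(PHI),np.sin(PHI),0])
def rep(q):
    s=state(); print('q%.3f t%.2f'%(q,s['t']),'fx %.1f fz %.1f'%(s['force']@X3,s['force'][2]),'open %.3f'%s['opening'])
E
python3 - <<'E'
from h import *
for q in (.03,.06,.09,.12):
    setq(q); rep(q)
c=cam('wrist'); cv2.imwrite('pics/g2_wrist.png',c['image'])
c=cam('scene'); cv2.imwrite('pics/g2_scene.png',cv2.resize(c['image'][140:260,230:390],None,fx=4,fy=4))
E
```

```text
q0.030 t12.28 fx 6.5 fz 1.1 open 0.145
q0.060 t12.60 fx 6.9 fz 1.7 open 0.139
q0.090 t12.92 fx 6.8 fz 1.6 open 0.141
q0.120 t13.23 fx 5.8 fz 1.5 open 0.143
```

View pics/g2_wrist.png

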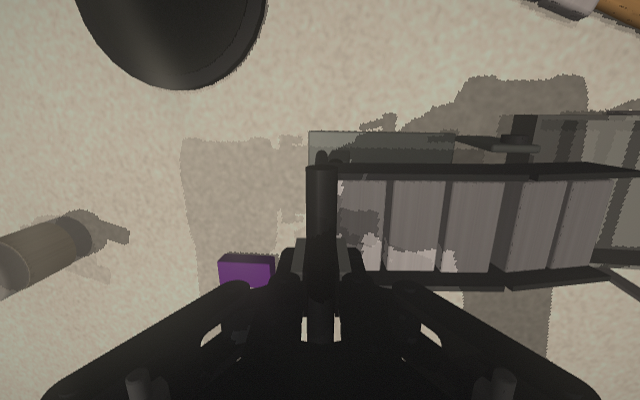

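View pics/g2_scene.png

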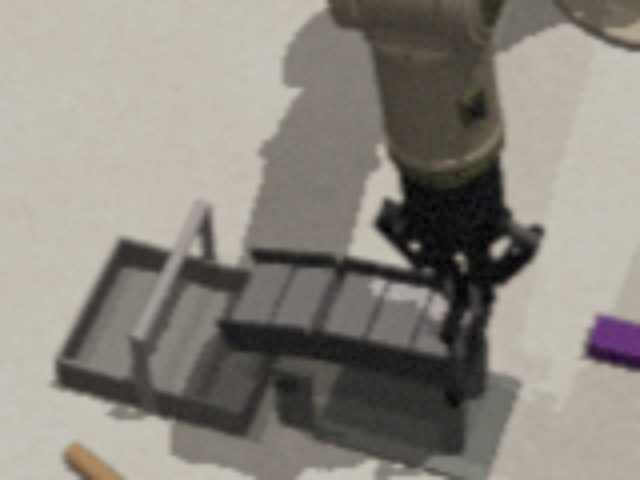

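Nothing has moved at 0.12 rad, and the bin stays fixed in the wrist image. From here I creep up 0.01 rad at a time, tracking blank1's front edge and the blank1/blank2 gap.

```bash
cat > creep.py <<'E'
from h import *
import sys
q0,q1,dq=map(float,sys.argv[1:4])
def img(): return cam('wrist')['image']
def shift(a,b,box):
    x0,y0,x1,y1=box
    T=cv2.GaussianBlur(a[y0:y1,x0:x1],(3,3),0); S=b[y0-4:y1+4,x0-8:min(x1+14,640)]
    r=cv2.matchTemplate(S,T,cv2.TM_CCOEFF_NORMED); _,m,_,l=cv2.minMaxLoc(r); return l[0]-8,l[1]-4,round(m,2)
boxes={'front1':(592,185,622,262),'gap12':(540,185,580,262),'ref':(490,160,540,182),'gap34':(425,185,460,245)}
a=img(); q=q0
while q<q1-1e-6:
    q+=dq; setq(q); robot.dwell(.35); b=img()
    sh={k:shift(a,b,v) for k,v in boxes.items()}
    rep(q); print(sh)
    cv2.imwrite('pics/creep_%03d.png'%round(q*1000),b)
    if max(sh['front1'][0],sh['gap12'][0])-max(0,sh['gap34'][0])>=2: print('SLIP'); break
    a=b
cv2.imwrite('pics/creep_last.png',b)
E
python3 creep.py .12 .20 .01
```

```text
q0.130 t14.03 fx 5.8 fz 2.6 open 0.142
{'front1': (2, 0, 0.97), 'gap12': (0, 0, 0.98), 'ref': (1, 0, 0.98), 'gap34': (0, 0, 0.99)}
SLIP
```

```bash
python3 - <<'E'
import cv2,numpy as np
a=cv2.imread('pics/g2_wrist.png')[150:300,480:640]; b=cv2.imread('pics/creep_130.png')[150:300,480:640]
cv2.imwrite('pics/cmp.png',cv2.resize(np.hstack([a,b]),None,fx=2.5,fy=2.5,interpolation=cv2.INTER_CUBIC))
E
```

```text
(no output)
```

View pics/cmp.png

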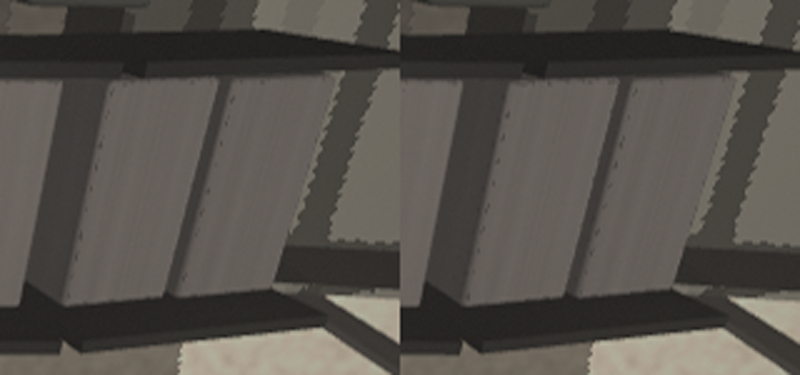

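There was no slip. The background, now seen past blank1's edge, fooled the front box. I'll track the blank faces themselves instead.

```bash
sed -i "s/^boxes=.*/boxes={'b1':(550,188,597,255),'b2':(503,188,552,258),'b3':(448,185,498,255)}/; s/^    if max.*/    if max(sh['b1'][0],sh['b2'][0])>=2 or min(sh['b1'][2],sh['b2'][2])<.9: print('SLIP'); break/" creep.py; python3 creep.py .13 .22 .01
```

```text
q0.140 t14.73 fx 6.2 fz 1.4 open 0.146
{'b1': (0, 0, 0.98), 'b2': (0, 0, 0.99), 'b3': (0, 0, 0.93)}
q0.150 t15.38 fx 5.9 fz 1.7 open 0.141
{'b1': (0, 0, 0.97), 'b2': (0, 0, 0.99), 'b3': (0, 0, 0.9)}
q0.160 t16.03 fx 5.7 fz 2.1 open 0.140
{'b1': (0, 0, 0.98), 'b2': (0, -1, 0.99), 'b3': (0, 0, 0.92)}
q0.170 t16.68 fx 7.2 fz 2.6 open 0.143
{'b1': (0, 0, 0.98), 'b2': (0, 0, 0.99), 'b3': (0, 0, 0.91)}
q0.180 t17.33 fx 6.5 fz 2.5 open 0.143
{'b1': (0, 0, 0.98), 'b2': (0, 0, 0.99), 'b3': (0, 0, 0.89)}
q0.190 t17.98 fx 5.6 fz 3.2 open 0.140
{'b1': (0, 0, 0.97), 'b2': (0, 0, 0.99), 'b3': (0, 0, 0.91)}
q0.200 t18.63 fx 6.5 fz 2.9 open 0.141
{'b1': (0, 0, 0.98), 'b2': (0, 0, 0.99), 'b3': (0, 0, 0.91)}
q0.210 t19.28 fx 6.8 fz 4.0 open 0.140
{'b1': (0, 0, 0.98), 'b2': (1, -4, 0.99), 'b3': (0, 0, 0.96)}
q0.220 t19.93 fx 6.0 fz 2.9 open 0.142
{'b1': (0, 0, 0.98), 'b2': (1, -4, 0.92), 'b3': (0, 0, 0.95)}
```

```bash
python3 - <<'E'
import cv2,numpy as np
L=[cv2.imread(f'pics/creep_{k}.png')[150:300,480:640] for k in (200,210,220)]
cv2.imwrite('pics/cmp2.png',cv2.resize(np.hstack(L),None,fx=1.6,fy=1.6,interpolation=cv2.INTER_CUBIC))
E
```

```text
(no output)
```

View pics/cmp2.png

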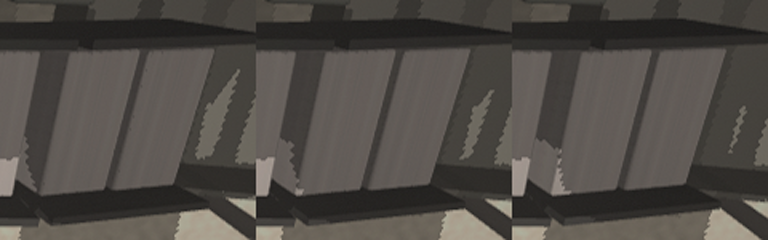

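Still no slip. The change in b2 is a light patch creeping over its rear side. I'll continue.

```bash
sed -i "s/^    if max.*/    if max(sh['b1'][0],sh['b2'][0])>=2 or sh['b1'][2]<.9 or sh['b2'][2]<.8: print('SLIP'); break/" creep.py; python3 creep.py .22 .345 .01
```

```text
q0.230 t20.63 fx 5.7 fz 3.3 open 0.139
{'b1': (0, 0, 0.98), 'b2': (1, -4, 0.9), 'b3': (0, 0, 0.97)}
q0.240 t21.28 fx 5.4 fz 4.3 open 0.137
{'b1': (0, 0, 0.98), 'b2': (0, 1, 0.9), 'b3': (0, 0, 0.94)}
q0.250 t21.93 fx 6.2 fz 3.2 open 0.142
{'b1': (0, 0, 0.98), 'b2': (0, 0, 0.91), 'b3': (0, 0, 0.96)}
q0.260 t22.58 fx 6.3 fz 4.0 open 0.144
{'b1': (0, 0, 0.98), 'b2': (0, 1, 0.91), 'b3': (0, 0, 0.94)}
q0.270 t23.23 fx 6.0 fz 2.9 open 0.141
{'b1': (0, 0, 0.98), 'b2': (0, 0, 0.93), 'b3': (0, 0, 0.98)}
q0.280 t23.88 fx 6.3 fz 2.8 open 0.143
{'b1': (0, 0, 0.98), 'b2': (1, 0, 0.92), 'b3': (0, 0, 0.95)}
q0.290 t24.53 fx 6.4 fz 3.9 open 0.143
{'b1': (1, -4, 0.94), 'b2': (0, 0, 0.94), 'b3': (0, 0, 0.95)}
q0.300 t25.18 fx 5.8 fz 4.5 open 0.143
{'b1': (14, -3, 0.67), 'b2': (14, -3, 0.9), 'b3': (-1, 0, 0.87)}
SLIP
```

It slipped at 0.30 rad, with both apron blanks moving. I hold and watch.

```bash
python3 - <<'E'
from h import *
L=[cv2.imread('pics/creep_290.png')[130:330,330:640],cv2.imread('pics/creep_300.png')[130:330,330:640]]
for i in range(2):
    robot.dwell(.25); L.append(cam('wrist')['image'][130:330,330:640])
rep(.30)
cv2.imwrite('pics/slide1.png',cv2.resize(np.vstack([np.hstack(L[:2]),np.hstack(L[2:])]),None,fx=1.25,fy=1.25))
E
```

```text
q0.300 t25.78 fx 6.2 fz 3.9 open 0.137
```

View pics/slide1.png

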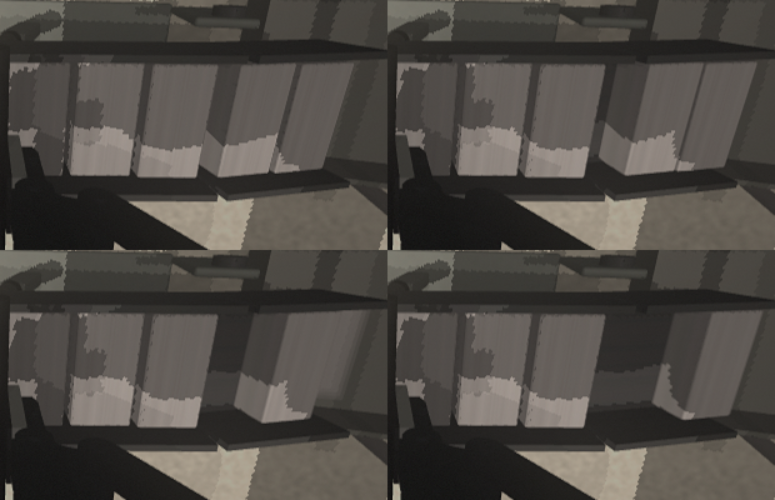

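Blank1 and blank2 are both running down the apron, and blanks 3–5 are not moving. I keep holding.

```bash
python3 - <<'E'
from h import *
L=[]
for i in range(4):
    robot.dwell(.3); L.append(cam('wrist')['image'][130:330,330:640])
rep(.30)
cv2.imwrite('pics/slide2.png',cv2.resize(np.vstack([np.hstack(L[:2]),np.hstack(L[2:])]),None,fx=1.25,fy=1.25))
c=cam('scene'); cv2.imwrite('pics/slide2_scene.png',cv2.resize(c['image'][140:260,230:390],None,fx=4,fy=4))
E
```

```text
q0.300 t27.18 fx 6.2 fz 3.7 open 0.142
```

View pics/slide2.png

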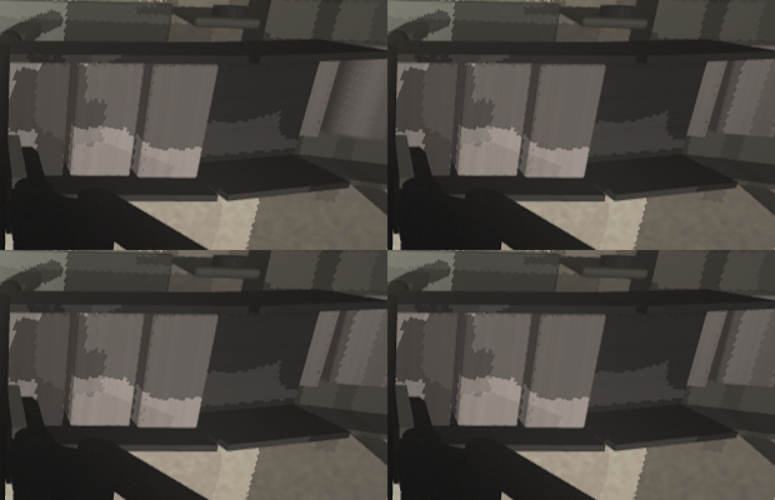

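View pics/slide2_scene.png

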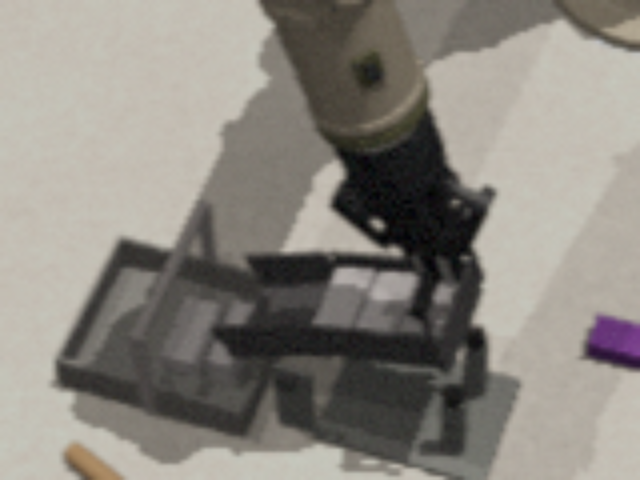

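Both blanks are out of the bin, the last three frames are static, and three remain. Before lowering I check how the two lie, in case one is leaning on the lip.

```bash
python3 - <<'E'
from h import *
c=cam('scene'); w=cam('wrist')['image']; t=cam('top')['image']
a=cv2.resize(c['image'][190:255,240:310],(420,390),interpolation=cv2.INTER_CUBIC)
b=cv2.resize(w[150:300,520:640],(312,390),interpolation=cv2.INTER_CUBIC)
o=np.hstack([a,b]); o=cv2.convertScaleAbs(o,alpha=1.6); cv2.imwrite('pics/z.png',o)
cv2.imwrite('pics/zt.png',cv2.convertScaleAbs(cv2.resize(t[165:235,310:390],None,fx=7,fy=7,interpolation=cv2.INTER_CUBIC),alpha=1.5))
E
```

```text
(no output)
```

View pics/z.png

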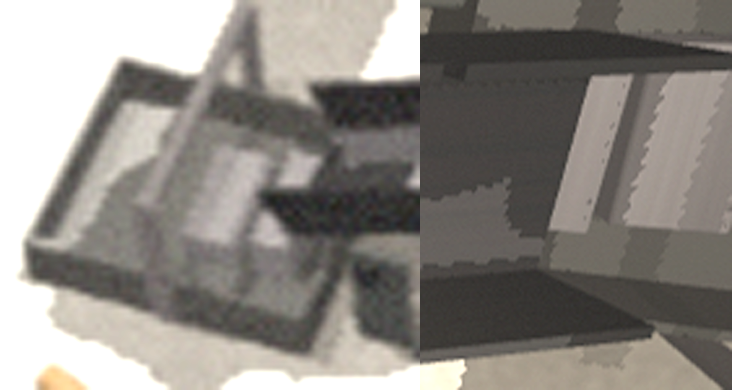

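View pics/zt.png

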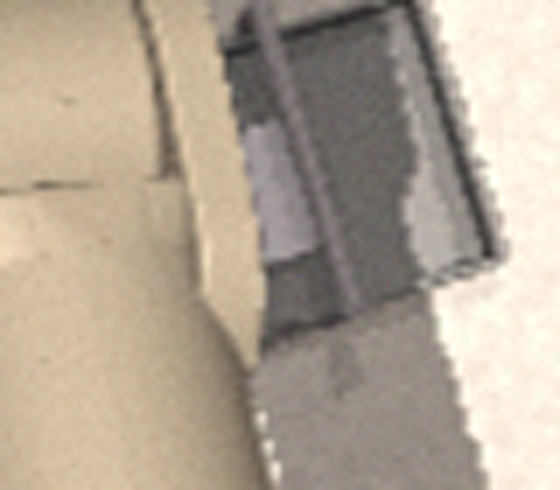

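Both blanks lie in the tray, one partly under the mouth and neither jammed. I lower slowly onto the stops.

```bash
python3 - <<'E'
from h import *
for q in (.25,.20,.15,.10,.06,.03): setq(q,.04)
rep(.03)
for q in (.015,.007,0,-.004):
    setq(q,.012); robot.dwell(.15); rep(q)
s=state(); print(s['tcp_pos'],binpose(0)[0])
c=cam('wrist'); cv2.imwrite('pics/low_w.png',c['image'])
E
```

```text
q0.030 t29.41 fx 7.6 fz 1.6 open 0.143
q0.015 t29.92 fx 8.4 fz 2.0 open 0.137
q0.007 t30.32 fx 8.1 fz 0.8 open 0.143
q0.000 t30.73 fx 8.8 fz 3.5 open 0.142
q-0.004 t31.12 fx 6.1 fz 7.1 open 0.142
[0.55131044 0.1651428  0.16081065] [0.55129154 0.16385381 0.1603    ]
```

View pics/low_w.png

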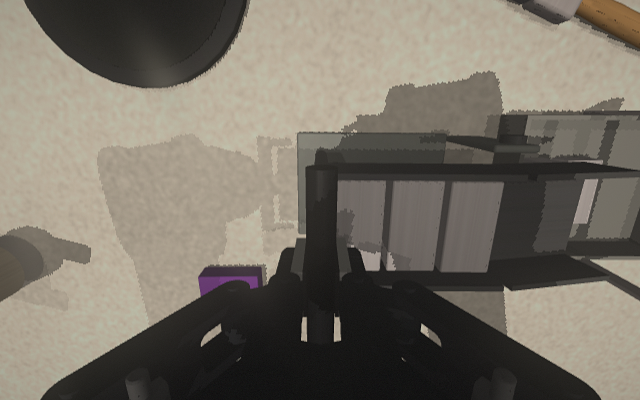

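The picture matches the one at the first grasp, and fz rose from about 1 to 7 N, so the bin is on its stops with three blanks in it. I release and back off.

```bash
python3 - <<'E'
from h import *
robot.grip(.6); s=state(); print(s['t'],s['opening'],s['force'])
p=s['tcp_pos']; robot.movel([p[0],p[1],.25],vel=.12)
robot.move_ptp([.45,.0,.35],down(np.radians(288.3))); robot.dwell(.3); print(state()['t'])
b=binmodel(PX,PY,PHI);t=traymodel(*sw(-.165),PHI)
for n,w in [('top',(250,165,450,305,4)),('scene',(230,140,390,260,5)),('wrist',(0,0,640,400,1))]:
    c=cam(n); overlay(c,[({'rimL':b['rimL'],'bar':b['bar']},(0,255,0))],*w,f'pics/f_{n}.png')
E
```

```text
31.6333 0.5972387531403032 [ 1.00115372 -0.34893409 -0.02574012]
33.7083
```

View pics/f_scene.png

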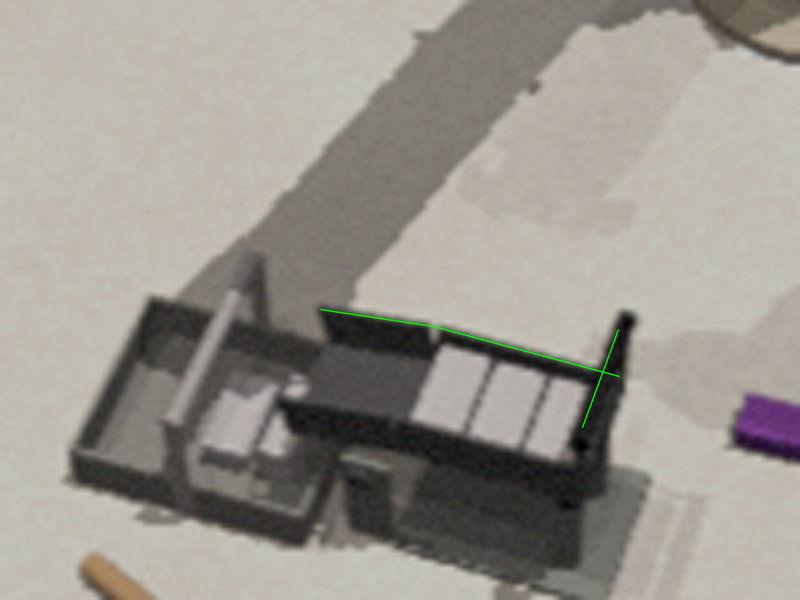

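View pics/f_top.png

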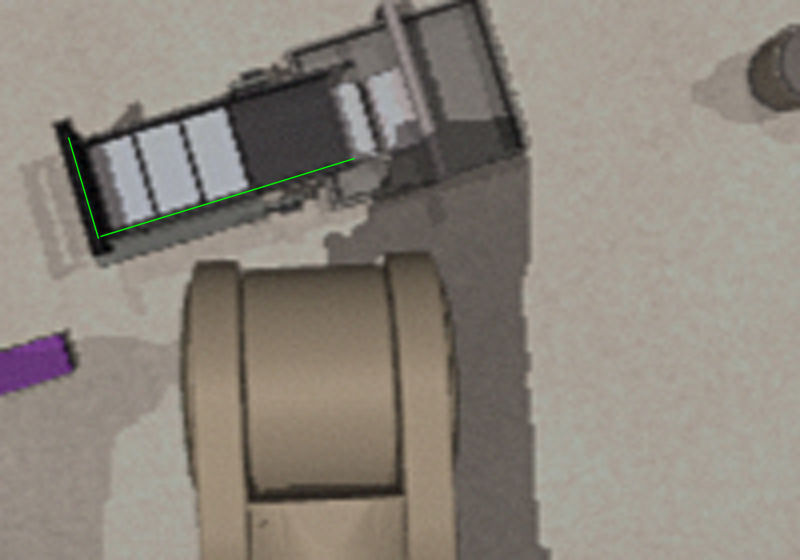

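View pics/f_wrist.png

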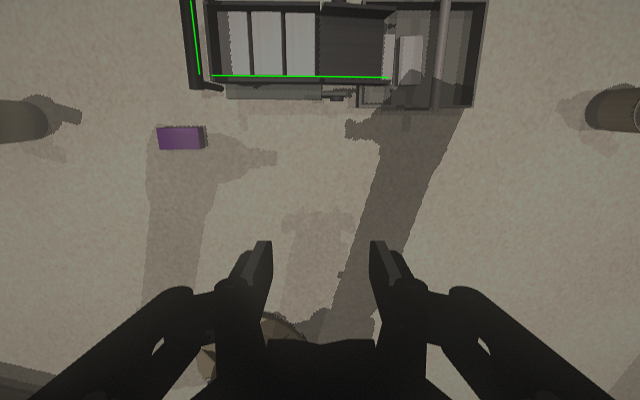

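The scene view shows the bin level on its rest lines with three blanks in it at about (445–560, 390–420). Two blanks are in the tray at (235,425) and (280,430), and the gripper is clear. I'm handing in.

```bash
python3 - <<'E'
from h import *
print(job.sign_off(), state()['t'])
E
```

```text
the job is handed in; nothing more can be done
the job is handed in; nothing more can be done
```

The job is done and handed in at about 34 s of the 61 s allowed: two blanks are in the tray, and the bin is back on its stops with the other three in it.

- **Tray:** I carried it by its bail, slid it in low under the mouth and let go at about x = -165 mm on the stand. The wrist and scene overlays matched that position.
- **Raising:** I raised the bin by its handle in 0.01 rad steps. The first blanks slid at about 0.30 rad, and I held there until both had dropped into the tray.
- **Lowering:** I lowered it slowly. It met the stops with the vertical force rising from about 1 to 7 N, and only then did I release the handle.

**Last checks:** the scene, top and wrist views agree. The bin is level, three blanks are still in it, and two lie in the tray. The purple look-alike, and what those views show of the bottles and brush, had not moved. The gripper is clear of everything.

**Checks that disagreed:**
- One false slip alarm at 0.13 rad, caused by the moving background. I checked it on the enlarged picture, and nothing had moved.
- The handle was about 2 mm behind my fitted position, giving a sideways force of 5–9 N while I held it.

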